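# Index the small rotary table to the marked hole

### The job

The small rotary table on the desk is locked by its sprung indexing plunger. Press the plunger in with the fingertips and swing the table round by it to the next hole, on the side where the tall pointed pin stands on the rim (not the side of the low round screw), then let go so that the plunger springs fully up and locks there. Do not pinch or lift anything, and leave the parts standing on the table and the things around it undisturbed.

Things in the scene. Friction and masses are not known exactly. Their poses are not given: they have to be found in the camera images.
- index_base: The fixed round grey base of the rotary table, 260 mm in diameter, bolted to the desk; origin on the table's axis at the desk top, z up. Its upper face is a bare-metal index plate (top at z = 30 mm) with eight square holes, 18 mm wide, on a circle of 80 mm radius, 45 degrees apart, joined by a narrow dark ring slot. The hole beside the plunger's present one, on either hand, is the next hole.
- table_centre (a point): Centre of the table's top face, on the vertical axis of rotation, 42 mm above the desk. The turning steel disc is 100 mm in diameter, its top at this height.
- turntable (a joint): Turn of the table from its starting hole, rad; positive is counterclockwise seen from above. The next hole is at about +0.785 or -0.785. About 0.03 N m of friction; 0.03 rad of play while locked.
- plunger_top (a point): Centre of the plunger head's flat top, a steel disc 49 mm wide, 80 mm from the axis, carried round by the table. At rest 50 mm above the desk, 6 mm below the rim of a dark round guard open at the top (inside 53 mm, outside 62 mm at the rim, 69 mm at the foot). The guard is fixed to the table: shut fingertips enter it, press the head and push the table round.
- plunger (a joint): How far the plunger is pressed straight down, m: 0 up and locked in a hole, stop at 0.011. It must be pressed at least 0.009 to free the table; a spring resists with about 4 N at the start and 8 N fully in. Let go between two holes, it stays about 8 mm down under the plate and springs up when it comes over a hole (within about 2 mm).
- tall_pin: The tall pointed dark steel pin, 36 mm high, 14 mm foot, fixed on the rim of the index plate 122 mm from the table's axis; it stands radially outside the hole to turn to (42 mm from that hole's centre). Origin at its foot, 30 mm above the desk.
- low_screw: A low round dark steel screw head, 7 mm high, 14 mm wide, on the rim 122 mm from the axis, radially outside the neighbouring hole on the other side, which is not to be used. Origin at its foot.
- clevis_a: Dark fork-shaped part, 14x22x30 mm, standing loose on the turning disc; origin at its underside. It rides round with the table.
- bush_a: Turned steel bush, 22 mm across, 18 mm high, standing loose on the turning disc; origin at its underside. It rides round with the table.
- calculator: Desk calculator, 140x92x25 mm, bystander, to be left alone; origin at its underside.
- eraser: Eraser in a sleeve, 20x46x12 mm, bystander; origin at its underside.
- mouse: Black computer mouse, 109x60x41 mm, bystander; origin at its underside.
- ring_gauge: Steel ring gauge, 49 mm across, 15 mm high, bystander; origin at its underside.

How it is judged:
On the way:
1. the plunger is pressed in with the fingers while still at its first hole (value of joint plunger above 0.008 m and horizontal distance between plunger_top and tall_pin above 0.05 m and contact force between plunger and the fingers above 1 N), for 0.1 s.
At the end, for the whole second after the job is handed in: The plunger is up (within 2.5 mm of its rest height, so locked) in the hole beside the tall pin (its centre within 47 mm of the pin, which stands 42 mm from the hole's centre) and the table is at rest; the parts on it still stand on it and the bystanders are where they were (15 mm) (value of joint plunger below 0.0025 m and horizontal distance between plunger_top and tall_pin below 0.047 m and velocity of joint turntable between -0.05 and 0.05 rad/s and angle between each of clevis_a, bush_a's own z axis and vertical below 0.35 rad); the robot touches nothing.
It fails at once if the plunger was taken to the hole beside the low round screw (horizontal distance between plunger_top and low_screw below 0.052 m).
It fails at once if the fork part on the table was lifted, knocked over or knocked off (height (world z) of clevis_a above 0.05 m or height (world z) of clevis_a below 0.034 m or angle between clevis_a's own z axis and vertical above 0.35 rad or horizontal distance between clevis_a and table_centre above 0.052 m).
It fails at once if the bush on the table was lifted, knocked over or knocked off (height (world z) of bush_a above 0.05 m or height (world z) of bush_a below 0.034 m or angle between bush_a's own z axis and vertical above 0.35 rad or horizontal distance between bush_a and table_centre above 0.052 m).
It fails at once if the calculator, eraser, mouse or ring gauge was disturbed (distance of any of calculator, eraser, mouse, ring_gauge from where it was at the start of the episode above 0.015 m).
It also fails if it takes over 32 s, if anything falls off the work surface, if the arm or the gripper's body presses on something with over 40 N, if the wrist force passes 120 N, or if a joint passes its speed limit or range.

### The arm

A 7-joint arm with a two-finger parallel gripper is mounted at the origin on a cart in front of the work surface, level with it; the furniture and walls round the work are solid. World frame = base frame: x ahead of the robot, y to its left, z up, the work surface at z = 0. Lengths are in m, angles in rad, forces in N, time in s.
With the tool pointing down it reaches from about 0.425 to 0.925 m from the base axis. Payload 6.8 kg.
Tool frame: the origin (TCP) lies midway between the tips of the shut fingers; the grasp point (between the pads) lies 19 mm behind it; z points along the fingers, y is the direction in which the jaws open and shut (so a half turn about z gives the same grasp; the last joint's range is limited). The gripper opens to 88 mm and grips with 3 to 60 N. Pads are 20 mm wide; open, the fingers measure 115 mm over their backs; the gripper's body (75 mm by 178 mm) begins 61 mm behind the grasp point.
Start: joints at [-1.315, 0.477, 0.022, 1.555, -0.011, 1.109, -0.083], TCP at [0.24, 0.631, 0.223] pointing down, gripper open.
Joint ranges: [-2.96, 2.96], [-0.34, 2.1], [-1.41, 1.46], [0.24, 2.44], [-1.37, 4.51], [0.17, 1.92], [-2.96, 2.96]. Speed limits (rad/s): [2.39, 2.39, 3.14, 3.14, 3.14, 3.14, 3.14].

### API

Orientations are given as a unit quaternion [x, y, z, w].
In Python, from bench import bot, claw, kinematics, camera, camera_info gives the robot as it stands. Calls block until the motion is done:
- bot.movep(position, orientation): joint-space move of the TCP to a pose.
- bot.line_to(position, rotation=None, max_speed=0.15): straight line of the TCP; rotation=None keeps the orientation; max_speed is the mean speed in m/s.
- bot.movej(angles): joint-space move.
- claw.gripper_to(opening, grip_force=None): finger opening in m; grip_force is the grip in N (None keeps the last); returns when the fingers have stopped.
- bot.pause(seconds).
- kinematics.solve_ik(position, orientation): joint angles nearest the present ones, or None.
- bot.observe(): the state.
- camera(name): name is "scene" or "top" or "wrist"; returns the picture (384x512x3 uint8, red, green, blue); there is no depth.
- camera_info(name): a dict with "mtx" (3x3 intrinsics, pixels), "dist" ([k1, k2, p1, p2, k3] as OpenCV has them; the pictures are not rectified), "R" (3x3) and "t" (3): a world point X has camera coordinates R X + t. Camera axes: x right, y down, z forward; pixel columns grow to the right and rows downward; lengths in m; the calibration is good to about 2 mm. A picture is of the moment at which its call begins: read the wrist's pose just before it. camera_info takes no time and is no camera call; for the wrist camera it gives the pose at the moment of the call.
A pose or a line that the arm cannot do raises bot.IKError and nothing moves.
- bot.job_done(): hands the job in, once; it reports no verdict.
The state is a dict: "time": time; "joints": joint angles; "joint_velocities": joint speeds; "joint_torque": joint torques, N m; "tool_pos": TCP position; "orientation": TCP orientation; "contact_force": force on the tool from outside, world axes, zero at the start; "torque": the same for the moment, N m; "grip_width": finger opening in m.
Only numpy, scipy, OpenCV 4.12 (cv2) and the standard library are available. Lean on these libraries where they do the work, as an engineer would, in place of code of your own. Each camera call takes 0.05 s, during which the arm holds its last target.

## Working session

There is one attempt and no reset: what is moved stays moved. The work goes in short steps, each a Python script; the robot and the scene stay as the last script left them, time stands still between calls to the robot, and variables do not carry over. Pictures are saved under pics/ and viewed, and the job is handed in when it is done.

```bash
ls; mkdir -p pics; python3 - <<'E'
from bench import bot, claw, kinematics, camera, camera_info
import cv2
for n in ("scene","top","wrist"):
    cv2.imwrite(f"pics/{n}0.png",camera(n)[:,:,::-1])
    i=camera_info(n); print(n,i)
print(bot.observe())
E
```

```text
pics
scene {'mtx': array([[358.59186878,   0.        , 253.48464527],
       [  0.        , 358.59186878, 192.49640704],
       [  0.        ,   0.        ,   1.        ]]), 'dist': array([-0.03940163,  0.        ,  0.        ,  0.        ,  0.        ]), 'R': array([[ 0.83391757, -0.55174159,  0.01275528],
       [-0.3827439 , -0.59483162, -0.7068822 ],
       [ 0.39760355,  0.58459949, -0.70721627]]), 't': array([-0.42948509,  0.25221473,  0.67146683])}
top {'mtx': array([[383.4602087 ,   0.        , 251.64405874],
       [  0.        , 383.4602087 , 190.31824498],
       [  0.        ,   0.        ,   1.        ]]), 'dist': array([-0.03122802,  0.        ,  0.        ,  0.        ,  0.        ]), 'R': array([[ 0.02613122, -0.99947621, -0.01909108],
       [-0.99344307, -0.02383769, -0.1118152 ],
       [ 0.11130154,  0.02188777, -0.99354562]]), 't': array([0.01541812, 0.54429001, 1.07355124])}
wrist {'mtx': array([[305.22876274,   0.        , 257.87379491],
       [  0.        , 305.22876274, 194.13283416],
       [  0.        ,   0.        ,   1.        ]]), 'dist': array([0.0288
[... 273 characters left out ...]
, 'joints': array([-1.31512235,  0.47759486,  0.02233729,  1.55616119, -0.01151763,
        1.10929125, -0.08310569]), 'joint_velocities': array([-0.00064912, -0.00241487, -0.00158318, -0.00155553,  0.00181874,
        0.00091191, -0.00136226]), 'joint_torque': array([ 4.01004174e-03, -5.83288872e+01,  1.53747998e+00, -2.72876644e+01,
       -5.41400572e-02,  1.44259434e-02,  8.30165641e-05]), 'tool_pos': array([0.2400057 , 0.63042459, 0.22194185]), 'orientation': array([ 1.80879219e-01,  9.83505093e-01, -6.58081647e-04, -8.49591631e-05]), 'contact_force': array([-0.24581333,  0.31321464, -1.06302243]), 'torque': array([0.0373075 , 0.0252185 , 0.03440203]), 'grip_width': 0.08790359852602808}
```

View pics/scene0.png

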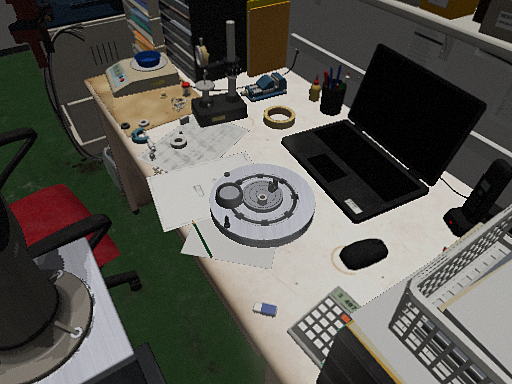

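View pics/top0.png

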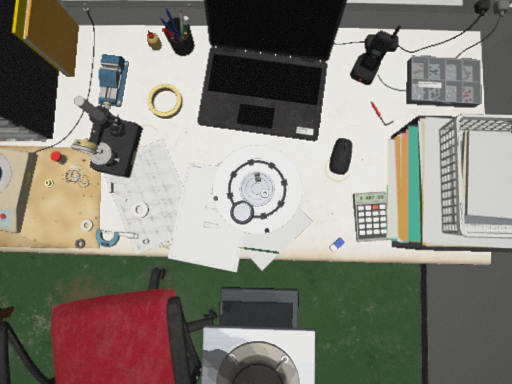

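View pics/wrist0.png

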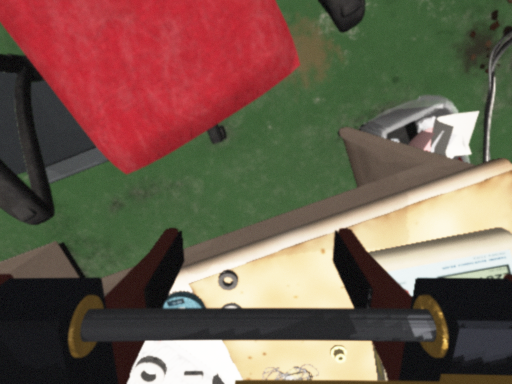

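```bash
python3 - <<'E'
import cv2
a=cv2.imread("pics/top0.png")[135:245,200:315]; b=cv2.imread("pics/scene0.png")[150:250,195:325]
cv2.imwrite("pics/t1.png",cv2.resize(a,None,fx=5,fy=5,interpolation=cv2.INTER_CUBIC))
cv2.imwrite("pics/s1.png",cv2.resize(b,None,fx=5,fy=5,interpolation=cv2.INTER_CUBIC))
E
```

```text
(no output)
```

View pics/t1.png

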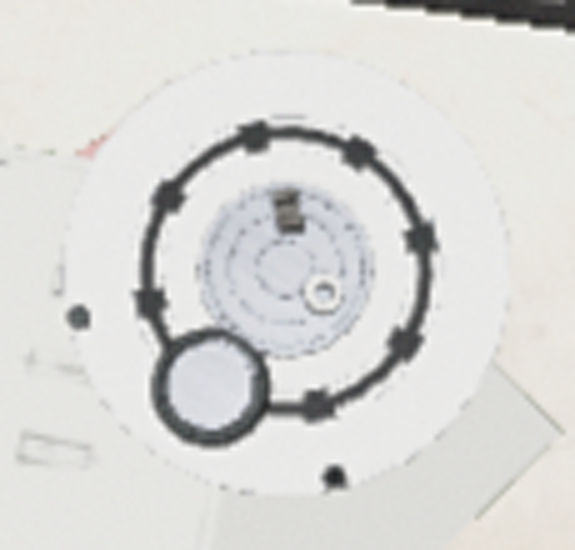

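View pics/s1.png

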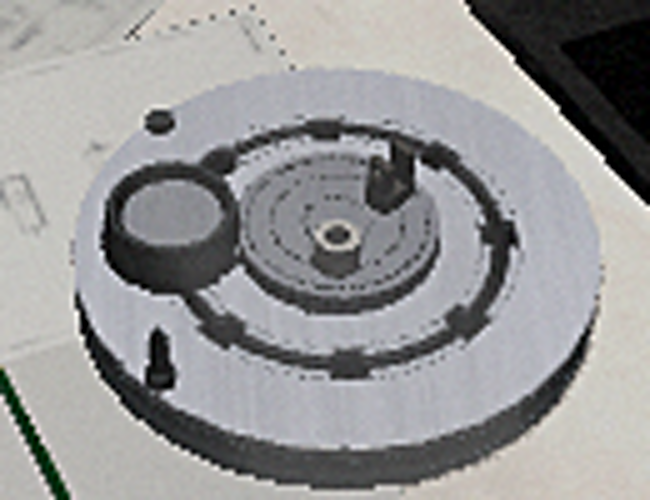

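```bash
cat > h.py <<'E'
import numpy as np, cv2
def ray(i,uv,z):
    p=cv2.undistortPoints(np.array([[uv]],float),i["mtx"],i["dist"])[0,0]
    d=i["R"].T@np.array([p[0],p[1],1]); c=-i["R"].T@i["t"]
    return c+d*(z-c[2])/d[2]
E
python3 - <<'E'
from bench import camera_info
import numpy as np, cv2
from h import ray
from scipy.optimize import least_squares
i=camera_info("top")
im=cv2.imread("pics/top0.png",0)
S=5; c=cv2.resize(im[135:245,200:315],None,fx=S,fy=S,interpolation=cv2.INTER_CUBIC)
m=(c<125).astype(np.uint8)
o=cv2.morphologyEx(m,cv2.MORPH_OPEN,cv2.getStructuringElement(cv2.MORPH_ELLIPSE,(19,19)))
n,l,st,ce=cv2.connectedComponentsWithStats(o)
H=[]
for k in range(1,n):
    u,v=ce[k]; uv=((u+.5)/S-.5+200,(v+.5)/S-.5+135)
    P=ray(i,uv,.03)
    print(k,ce[k].round(),st[k][4],P.round(4)); H.append(P[:2])
cs,hier=cv2.findContours(m,cv2.RETR_CCOMP,cv2.CHAIN_APPROX_NONE)
for q in cs:
    a=cv2.contourArea(q)
    if 4000<a<12000:
        (u,v),r=cv2.minEnclosingCircle(q); M=cv2.moments(q);u=M['m10']/a;v=M['m01']/a
        uv=((u+.5)/S-.5+200,(v+.5)/S-.5+135)
        print("disc",u,v,r,a,ray(i,uv,.050).round(4),ray(i,uv,.056).round(4))
E
```

```text
1 [512.  11.] 3095 [ 0.705  -0.1138  0.03  ]
2 [254. 137.] 713 [0.6268 0.0346 0.03  ]
3 [358. 153.] 704 [ 0.6186 -0.026   0.03  ]
4 [168. 197.] 713 [0.5901 0.0838 0.03  ]
5 [421. 238.] 701 [ 0.5695 -0.063   0.03  ]
6 [150. 302.] 700 [0.5285 0.0922 0.03  ]
7 [405. 343.] 731 [ 0.5085 -0.0547  0.03  ]
8 [317. 406.] 773 [ 0.4715 -0.0052  0.03  ]
9 [261. 405.] 302 [0.4713 0.0265 0.03  ]
10 [334. 477.] 269 [ 0.4312 -0.0159  0.03  ]
disc 211.1332013000203 384.1984562258785 48.54511260986328 6564.0 [0.4811 0.0547 0.05  ] [0.4808 0.0544 0.056 ]
```

```bash
cat >> h.py <<'E'
C=np.array([.5492,.0146]); P0=np.array([.4801,.0550]); P1=np.array([.4715,-.0052])
def Q(deg): a=np.radians(deg)/2; return np.array([np.cos(a),np.sin(a),0,0])
E
python3 - <<'E'
from bench import kinematics,bot
from h import *
print(bot.observe()["tool_pos"])
for d in range(0,360,15):
    r=[]
    for p in (P0,P1):
        for z in (.12,.038):
            q=kinematics.solve_ik([*p,z],Q(d)); r.append(None if q is None else np.round(q,2))
    print(d,*r)
E
```

```text
[0.2400057  0.63042459 0.22194185]
0 [-0.91  0.4   0.83  2.14 -0.43  0.77 -1.38] [-0.73  0.52  0.61  2.18 -0.53  0.59 -1.3 ] [-0.9   0.44  0.98  2.17 -0.52  0.79 -1.15] [-0.69  0.54  0.72  2.21 -0.64  0.6  -1.07]
15 [-0.85  0.38  0.75  2.14 -0.37  0.76 -1.17] [-0.68  0.5   0.55  2.18 -0.48  0.58 -1.09] [-0.83  0.4   0.88  2.17 -0.44  0.77 -0.97] [-0.62  0.51  0.62  2.21 -0.54  0.58 -0.9 ]
30 [-0.8   0.36  0.67  2.13 -0.33  0.75 -0.96] [-0.66  0.5   0.52  2.18 -0.45  0.57 -0.85] [-0.76  0.36  0.78  2.16 -0.38  0.75 -0.78] [-0.57  0.49  0.56  2.2  -0.49  0.57 -0.69]
45 [-0.76  0.35  0.63  2.13 -0.3   0.75 -0.72] [-0.64  0.49  0.5   2.17 -0.43  0.57 -0.61] [-0.73  0.35  0.74  2.16 -0.35  0.75 -0.54] [-0.55  0.49  0.53  2.2  -0.46  0.56 -0.46]
60 [-0.73  0.34  0.59  2.13 -0.28  0.74 -0.48] [-0.62  0.49  0.46  2.17 -0.4   0.56 -0.38] [-0.7   0.34  0.7   2.16 -0.33  0.74 -0.31] [-0.53  0.48  0.51  2.2  -0.44  0.56 -0.22]
75 [-0.71  0.34  0.56  2.13 -0.26  0.74 -0.24] [-0.59  0.48  0.43  2.17 -0.37  0.56 -0.15] [-0.67  0.33  0.66  2.16 -0.3   0.74 -0.07] [-0.51  0.47  0.48  2.2  -0.41  0.55
[... 2546 characters left out ...]
.28  2.15 -0.83  0.96 -2.02] [-1.11  0.94  1.26  2.2  -1.16  0.99 -1.75] [-1.05  0.65  1.28  2.18 -0.81  0.94 -1.9 ] [-0.99  0.92  1.26  2.22 -1.16  0.98 -1.62]
315 [-1.16  0.68  1.28  2.15 -0.83  0.96 -1.75] [-1.11  0.94  1.26  2.2  -1.16  0.99 -1.49] [-1.05  0.65  1.28  2.18 -0.81  0.94 -1.64] [-0.99  0.92  1.26  2.22 -1.16  0.98 -1.36]
330 [-1.16  0.68  1.28  2.15 -0.83  0.96 -1.49] [-1.11  0.94  1.26  2.2  -1.16  0.99 -1.23] [-1.05  0.65  1.28  2.18 -0.81  0.94 -1.38] [-0.9   0.73  1.06  2.22 -0.97  0.78 -1.27]
345 [-0.89  0.39  0.8   2.14 -0.4   0.76 -1.66] [-0.8   0.55  0.71  2.18 -0.63  0.62 -1.46] [-0.83  0.39  0.88  2.17 -0.44  0.77 -1.5 ] [-0.77  0.59  0.83  2.21 -0.75  0.65 -1.23]
```

```bash
python3 - <<'E'
from bench import *
from bench import bot,claw,camera,camera_info
from h import *
claw.gripper_to(0.0,20)
bot.movep([*P0,.15],Q(90))
o=bot.observe();print(o["time"],o["tool_pos"],o["contact_force"],o["grip_width"])
cv2.imwrite("pics/w2.png",camera("wrist")[:,:,::-1])
i=camera_info("wrist"); print(cv2.projectPoints(np.array([[*P0,.05]]),cv2.Rodrigues(i["R"])[0],i["t"],i["mtx"],i["dist"])[0])
bot.line_to([*P0,.075],max_speed=.1)
o=bot.observe();print(o["time"],o["tool_pos"],o["contact_force"])
cv2.imwrite("pics/s2.png",camera("scene")[:,:,::-1][130:260,170:330].repeat(4,0).repeat(4,1))
E
```

```text
3.7333 [0.48041676 0.05625356 0.15004874] [-0.4006959   0.93882496 -0.58265468] 9.374338378817585e-05
[[[259.55713879 196.05535932]]]
4.6833 [0.48051732 0.05500552 0.07538076] [0.40055876 0.3824702  0.87186369]
```

View pics/w2.png

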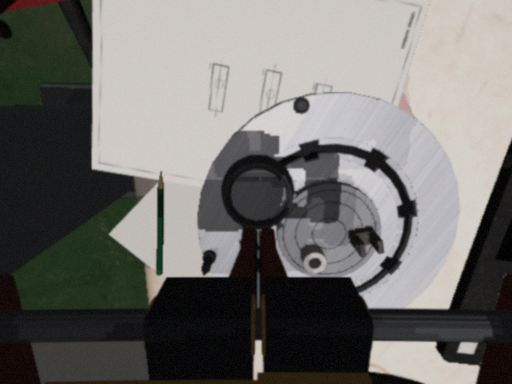

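View pics/s2.png

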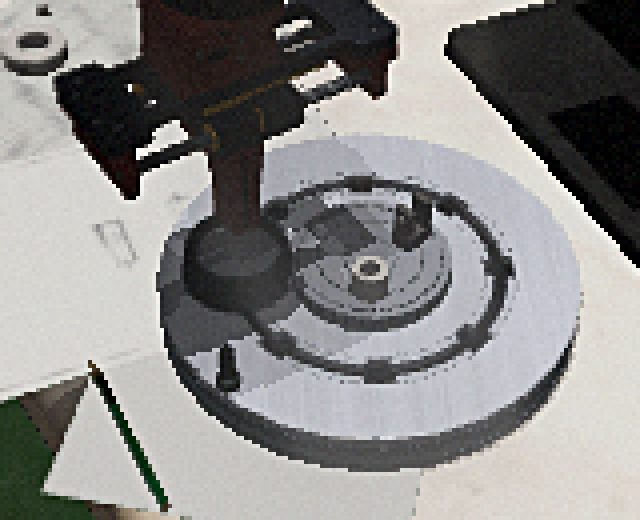

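The wrist view shows the guard at about (258,191), where my point projects. The pointed pin is at (208,262) and the flat screw at (302,105). The fingers are centred above the guard, so I'm pressing now.

```bash
python3 - <<'E'
from bench import bot,camera
from h import *
bot.line_to([*P0,.053],max_speed=.1)
f0=bot.observe()["contact_force"]; print(f0)
z=.053
for z in (.046,.043,.041,.040,.039,.038,.037,.036,.035):
    bot.line_to([*P0,z],max_speed=.03)
    o=bot.observe(); f=o["contact_force"]-f0
    print(o["time"],z,o["tool_pos"].round(4),f.round(2))
    if f[2]>12: break
E
```

```text
[ 0.21720409 -0.52180858  1.04547885]
5.4833 0.046 [0.4809 0.0551 0.0464] [1.48 1.25 4.14]
5.7333 0.043 [0.4809 0.055  0.0434] [0.25 0.46 3.79]
5.9833 0.041 [0.4809 0.055  0.0415] [-0.52 -0.09  6.09]
6.2333 0.04 [0.4809 0.055  0.0406] [-0.5   0.26  6.94]
6.4833 0.039 [0.4809 0.055  0.0398] [-1.07  0.62  8.31]
6.7333 0.038 [0.4812 0.0555 0.0393] [-2.19  0.81 16.56]
```

```bash
python3 - <<'E'
from bench import bot,camera
from h import *
a0=np.arctan2(*(P0-C)[::-1]); r=.0800
bot.pause(.1)
for d in (5,10,15,20):
    a=a0+np.radians(d); bot.line_to([*(C+r*np.array([np.cos(a),np.sin(a)])),.0382],max_speed=.03)
    o=bot.observe(); print(d,o["time"],o["tool_pos"].round(4),o["contact_force"].round(2))
cv2.imwrite("pics/s3.png",camera("scene")[:,:,::-1][130:260,170:330].repeat(4,0).repeat(4,1))
cv2.imwrite("pics/w3.png",camera("wrist")[:,:,::-1])
E
```

```text
5 7.2167 [0.4782 0.0491 0.0394] [-0.27  0.69 14.23]
10 7.6 [0.4759 0.0425 0.0395] [-0.87 -0.62 14.08]
15 7.9833 [0.474  0.0358 0.0395] [ 1.2   0.07 12.11]
20 8.3667 [0.4724 0.0289 0.0393] [ 1.18 -0.3  10.82]
```

View pics/s3.png

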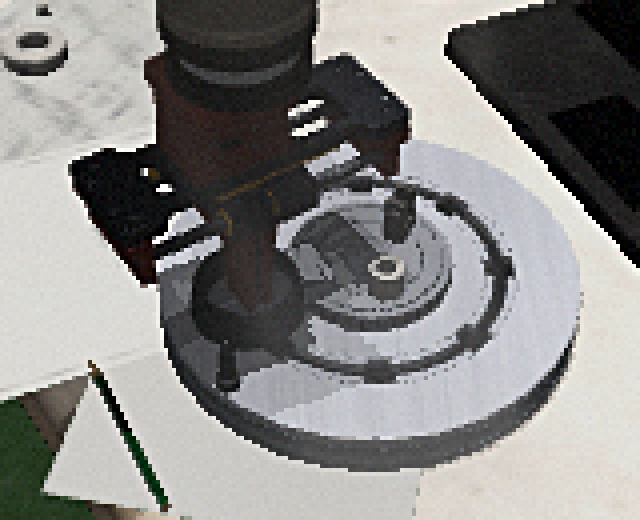

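View pics/w3.png

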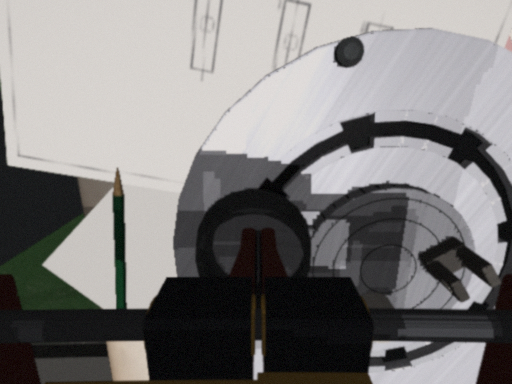

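The wrist and scene views show the table turning with the fingers: the guard has moved toward the pin and the parts still stand. I'll continue the swing, then ease up and push on the guard wall until the plunger clicks.

```bash
python3 - <<'E'
from bench import bot,camera
from h import *
a0=np.arctan2(*(P0-C)[::-1]); r=.0800
def go(d,z,v=.03):
    a=a0+np.radians(d); bot.line_to([*(C+r*np.array([np.cos(a),np.sin(a)])),z],max_speed=v)
    o=bot.observe(); print(d,o["time"],o["tool_pos"].round(4),o["contact_force"].round(2)); return o["contact_force"]
for d in (25,30,35,40): go(d,.0382)
f0=go(40,.0465)
cv2.imwrite("pics/s4.png",camera("scene")[:,:,::-1][130:260,170:330].repeat(4,0).repeat(4,1))
cv2.imwrite("pics/t4.png",camera("top")[:,:,::-1][135:245,200:315].repeat(5,0).repeat(5,1))
cv2.imwrite("pics/w4.png",camera("wrist")[:,:,::-1])
E
```

```text
25 8.85 [0.4713 0.022  0.0393] [ 0.91  0.88 10.85]
30 9.2333 [0.4709 0.015  0.0393] [ 0.5   0.6  12.37]
35 9.6167 [0.4711 0.0081 0.0393] [ 0.23 -0.18 12.26]
40 10.0 [0.4718 0.0012 0.0393] [-0.14 -0.63 13.01]
40 10.425 [0.4696 0.0012 0.0462] [ 0.08 -0.87  0.17]
```

View pics/s4.png

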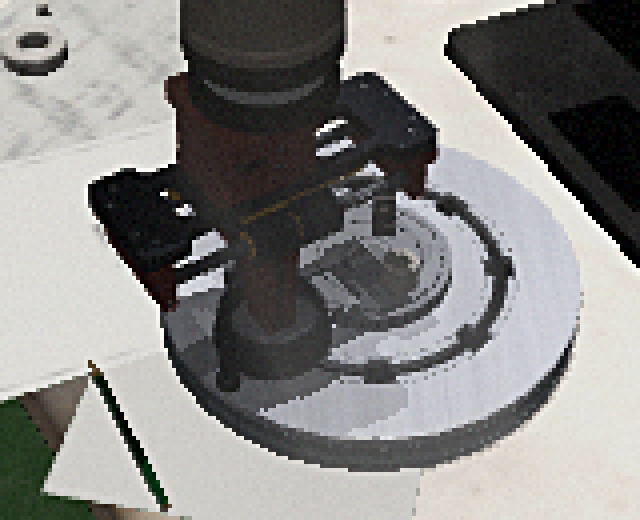

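View pics/w4.png

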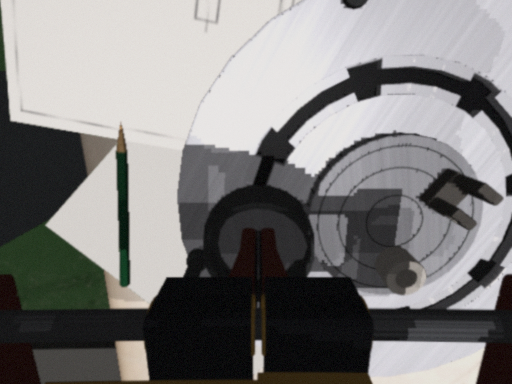

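```bash
python3 - <<'E'
from bench import bot,camera
from h import *
a0=np.arctan2(*(P0-C)[::-1]); r=.0800
f0=bot.observe()["contact_force"]
for d in np.arange(42,61,1.5):
    a=a0+np.radians(d); bot.line_to([*(C+r*np.array([np.cos(a),np.sin(a)])),.0463],max_speed=.03)
    o=bot.observe(); f=o["contact_force"]-f0; print(d,round(o["time"],2),o["tool_pos"].round(4),f.round(2))
    if f[2]>2.5 or np.hypot(*f[:2])>8: break
cv2.imwrite("pics/s5.png",camera("scene")[:,:,::-1][130:260,170:330].repeat(4,0).repeat(4,1))
E
```

```text
42.0 10.82 [ 0.4708 -0.0019  0.0462] [-0.03 -1.15 -0.29]
43.5 11.07 [ 0.4714 -0.0038  0.0463] [ 0.24 -0.7  -1.04]
45.0 11.32 [ 0.4718 -0.0058  0.0463] [ 0.42 -1.19  0.13]
46.5 11.57 [ 0.4724 -0.0079  0.0463] [ 1.56 -1.2  -0.87]
48.0 11.82 [ 0.473  -0.0099  0.0463] [ 1.32  0.1  -0.19]
49.5 12.07 [ 0.4737 -0.0118  0.0463] [-0.15 -1.5  -1.45]
51.0 12.32 [ 0.4744 -0.0133  0.0463] [ 0.67  2.44 -0.44]
52.5 12.57 [ 0.4757 -0.0162  0.0466] [0.62 0.19 2.35]
54.0 12.82 [ 0.4765 -0.018   0.0466] [ 0.61 -0.8   5.12]
```

View pics/s5.png

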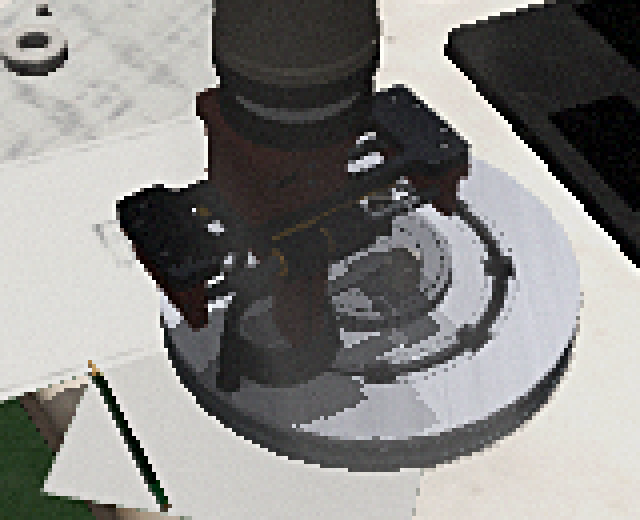

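The upward force of about 5 N means the plunger has sprung up against the fingertips. I'll back off the wall, lift clear and look.

```bash
python3 - <<'E'
from bench import bot,camera,camera_info
from h import *
bot.line_to([.4735,-.011,.049],max_speed=.03)
bot.line_to([.4735,-.011,.16],max_speed=.12)
o=bot.observe(); print(o["time"],o["contact_force"])
bot.movep([.46,.20,.25],Q(90))
print(bot.observe()["time"])
for n in("top","scene"): cv2.imwrite(f"pics/{n}6.png",camera(n)[:,:,::-1])
a=cv2.imread("pics/top6.png")[135:245,200:315]; b=cv2.imread("pics/scene6.png")[140:250,195:325]
cv2.imwrite("pics/t6.png",cv2.resize(a,None,fx=5,fy=5,interpolation=cv2.INTER_CUBIC))
cv2.imwrite("pics/s6.png",cv2.resize(b,None,fx=5,fy=5,interpolation=cv2.INTER_CUBIC))
E
```

```text
14.35 [-0.76067134 -0.37579468 -0.2656712 ]
15.2667
```

View pics/t6.png

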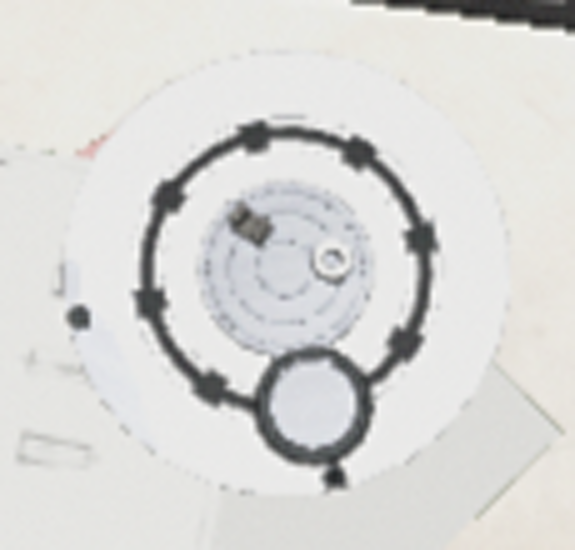

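View pics/s6.png

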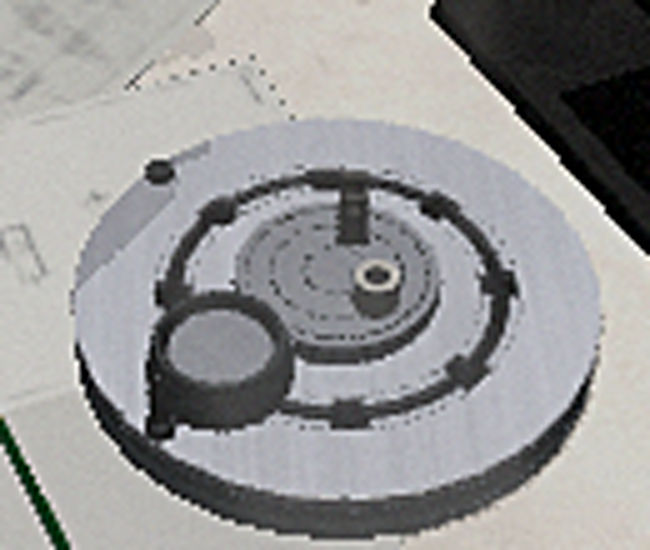

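```bash
python3 - <<'E'
from bench import camera_info
from h import *
S=5
for f,n,(x0,x1,y0,y1),th in (("top0","top",(200,315,135,245),125),("top6","top",(200,315,135,245),125),("scene0","scene",(195,325,150,250),95),("scene6","scene",(195,325,140,250),95)):
    c=cv2.resize(cv2.imread(f"pics/{f}.png",0)[y0:y1,x0:x1],None,fx=S,fy=S,interpolation=cv2.INTER_CUBIC)
    m=(c<th).astype(np.uint8)
    for q in cv2.findContours(m,cv2.RETR_CCOMP,cv2.CHAIN_APPROX_NONE)[0]:
        a=cv2.contourArea(q)
        if 4000<a<12000:
            M=cv2.moments(q);u=M['m10']/a;v=M['m01']/a
            P=ray(camera_info(n),((u+.5)/S-.5+x0,(v+.5)/S-.5+y0),.05)
            print(f,u,v,a,cv2.boundingRect(q),P.round(4),"r",np.hypot(*(P[:2]-C)).round(4),"hole",np.hypot(*(P[:2]-P1)).round(4))
E
```

```text
top0 211.1332013000203 384.1984562258785 6564.0 (166, 336, 92, 96) [0.4811 0.0547 0.05  ] r 0.079 hole 0.0607
top6 312.9479278177091 403.30341030738646 6539.0 (267, 356, 92, 97) [ 0.4718 -0.0028  0.05  ] r 0.0793 hole 0.0024
scene0 172.05416781041265 213.5947479183823 5464.5 (121, 179, 105, 69) [0.4808 0.0559 0.05  ] r 0.0799 hole 0.0618
scene6 219.80025056769242 347.2226920366455 6385.5 (166, 308, 111, 79) [ 0.4715 -0.0026  0.05  ] r 0.0796 hole 0.0026
```

The head is 2.5 mm from the hole centre, about the lock's play. I'll feel the head's height with a light touch, which at 3 mm is far from unlocking it.

```bash
python3 - <<'E'
from bench import bot,camera
from h import *
p=[.4718,-.0045]
bot.movep([*p,.15],Q(90))
bot.line_to([*p,.054],max_speed=.12); f0=bot.observe()["contact_force"]
for z in (.051,.049,.0475):
    bot.line_to([*p,z],max_speed=.03); o=bot.observe(); print(o["time"],o["tool_pos"].round(4),(o["contact_force"]-f0).round(2))
    if (o["contact_force"]-f0)[2]>3.5: break
bot.line_to([*p,.15],max_speed=.12)
bot.movep([.46,.20,.25],Q(90)); bot.pause(.3)
o=bot.observe();print(o["time"],o["contact_force"],o["joint_velocities"].round(3))
for n in("top","scene"): cv2.imwrite(f"pics/{n}7.png",camera(n)[:,:,::-1])
E
```

```text
17.475 [ 0.472  -0.0044  0.0513] [-0.2  -1.09 -0.17]
17.725 [ 0.4722 -0.0044  0.0493] [ 0.06 -0.92  3.37]
17.975 [ 0.4722 -0.0045  0.0476] [-0.54 -0.5   3.63]
20.1833 [0.31657721 0.4108962  0.59455817] [-0.008 -0.002 -0.005 -0.004  0.     0.001 -0.001]
```

View pics/scene7.png

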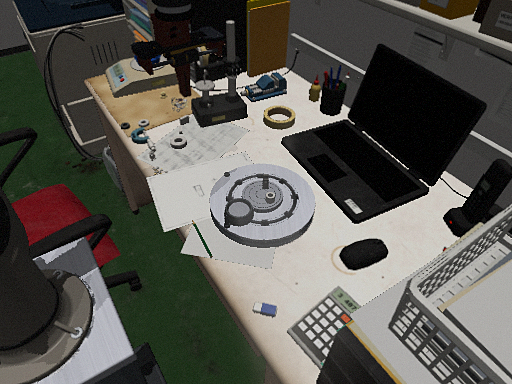

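View pics/top7.png

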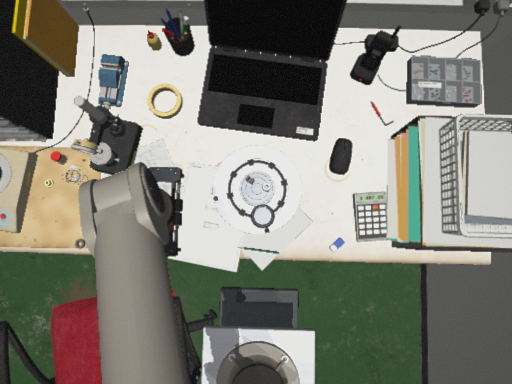

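```bash
python3 -c "
from bench import bot
bot.job_done()"
```

```text
the job is handed in; nothing more can be done
```

I pressed the plunger in with shut fingertips, to its stop and about 12–16 N. I then swung the table about +45° (counterclockwise) to the hole beside the tall pin. There I eased up inside the guard and pushed on its wall until the plunger sprang up. I withdrew and handed the job in at about 20 s of the 32 s allowed.

**Last checks:**
- **Plunger up:** a light touch met the head between 0.051 and 0.049 m with about 3.4 N, so it is up at its 50 mm rest height.
- **Position:** before that touch, the top and scene views both put the head's centre about 2.5 mm short of the hole's centre. That is about the lock's play. It makes the distance to the pin about 43 mm, within the 47 mm limit. I did not measure the position again after the touch.
- **Surroundings:** after the swing, zoomed views showed the fork part and the bush still standing. In the final full pictures the calculator, eraser and mouse look unmoved by eye. The ring gauge is clear of the fingers' path and looks unmoved in the scene view, but I did not measure any of them.
- **Robot:** the arm was at rest and touching nothing when I handed in.

No check failed.

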